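# Seat a battery module in its dock and switch the output on

### The job

Slide the orange-striped battery module gently along its rails until it is pressed fully home on the dock's coupling, then switch the dock on by pressing the raised far end of the green rocker with a fingertip until it snaps over. Press no harder than either job needs (more than 12 N on the coupling or on the switch damages it), leave the red rocker as it is, and leave everything else on the desk where it is.

Things in the scene. Friction and masses are not known exactly. Their poses are not given: they have to be found in the camera images.
- dock: black battery dock fixed on the desk. Origin: on the desk under the middle of the bay; x runs along the bay in the direction the module slides in, y left, z up. Base plate x -150 to +140 mm, its top 12 mm above the desk; two rails 75 mm apart inside, tops at 30 mm; a hood over the far end, x 70 to 140, 95 wide, top at 76 mm, hides the coupling. The near end of the bay is open.
- console_top (a point): centre of the top of the black switch console, 50 mm above the desk, part of the dock, on its right (-y) side, 40 mm from the bay's right rail: 290 mm long (dock x), 80 mm wide; it carries the two rocker switches
- hood_top (a point): centre of the top of the dock's hood (orange patch), 76 mm above the desk
- module: battery module, 110 (x) x 70 (y) x 50 (z) mm, 0.33 kg or so, light grey with an orange band, lying loose between the dock's rails. Origin: centre of its underside; x points to the hood. On top a black grip rib 50 long, 16 wide, 14 high, centred 22 mm behind the middle. Its flat rear face is 55 mm behind the origin and can be pushed; pushing down on it while sliding makes it drag.
- coupling (a joint): brass plate in the hood, in m: 0 = not pressed, 0.008 = fully home on its hard stop. The module's front pushes it those 8 mm; it resists with 4 N (plus the module's rubbing: 2 N or more), has no spring and stays. Its place is NOT measured: at home the module's origin is nominally 56 mm ahead (dock x) of the dock's, but up to 10 mm more or less. At the stop the push rises steeply.
- main_switch: bezel, 80 x 46 mm, of the switch with the GREEN rocker. Origin: bezel centre, on the console's top; axes as the dock's. The rocker is 60 mm long (x), 30 wide, pivoting across its middle (along y). Pivot nominally 24 mm above the origin, rocker top 5 mm above the pivot; but it sits on an adjustable insert, so its height differs by up to 9 mm up or down and is NOT measured.
- main_rocker (a joint): green rocker, rad: 0 = off (its far, +x end stands up by 0.25 rad, about 7 mm), 0.5 = on (far end down). Over-centre: it resists most at the start (6 N pressed at the far end, 9 N at 20 mm from the pivot, more nearer to it), less and less towards 0.25, then snaps over by itself. On its end stop it is hard.
- aux_switch: the same switch with a RED rocker; which of the two is nearer to the robot varies (105 mm apart along the dock's x). Origin as main_switch.
- aux_rocker (a joint): red rocker, rad, 0 = far end up; to be left alone
- spare: spare module with a blue band, same size, standing loose on the desk, origin at the centre of its underside
- charger: white plug charger, 28 x 34 x 30 mm, standing loose on the far end of the console, origin under its centre
- mug: white mug, 76 mm across, 90 mm high, origin under its centre
- screwdriver: screwdriver lying on the desk, about 0.2 m long
- phone: phone lying flat, 150 x 72 x 9 mm, origin under its centre
- flask: white flask, 66 mm across, 210 mm high, origin under its centre
Things that resemble listed ones, but are neither listed nor needed, are in the scene too. Leave any turquoise look-alike of the module alone.

How it is judged (in metres and radians):
On the way, in this order (a step that is already met when the one before it is completed fails the run):
1. the module is pressed fully home on the coupling, the green rocker still off (value of joint coupling above 0.0062 m and x of module in the frame of dock above 0.042 m and z of module in the frame of dock below 0.016 m and value of joint main_rocker below 0.2 rad), for 0.2 s.
2. the green rocker has snapped on (value of joint main_rocker above 0.42 rad), for 0.2 s.
At the end, for the whole second after the job is handed in: The coupling is pressed at least 6.2 mm of its 8 mm with the module in the bay (its origin more than 42 mm ahead of the dock's origin) flat on the base (less than 4 mm lifted) and at rest; the green rocker reads over 0.42 rad (on) (value of joint coupling above 0.0062 m and x of module in the frame of dock above 0.042 m and z of module in the frame of dock below 0.016 m and value of joint main_rocker above 0.42 rad and linear speed of module below 0.01 m/s); the robot touches nothing.
It fails at once if more than 12 N between the module and the coupling (contact force between module and coupling above 12 N).
It fails at once if more than 12 N on the green switch (contact force between anything else and main_switch above 12 N).
It fails at once if the red rocker is rocked by more than 0.1 rad (value of joint aux_rocker above 0.1 rad).
It fails at once if the spare module, charger, mug, screwdriver, phone or flask is moved more than 20 mm (distance of any of spare, charger, mug, screwdriver, phone, flask from where it was at the start of the episode above 0.02 m).
It also fails if it takes over 70 s, if anything falls off the work surface, if the arm or the gripper's body presses on something with over 40 N, if the wrist force passes 120 N, or if a joint passes its speed limit or range.

### The arm

A 6-joint arm with a two-finger parallel gripper is mounted at the origin on the work surface. World frame = base frame: x ahead of the robot, y to its left, z up, the work surface at z = 0. Lengths are in mm, angles in rad, forces in N, time in s.
With the tool pointing down it reaches from about 400 to 825 mm from the base axis. Payload 7 kg.
Tool frame: the origin (TCP) lies at the very end of the fingers, on their centre line; the grasp point (between the pads) lies 19 mm behind it (hold_point_z is the distance from the TCP to the grasp point, in mm); z points along the fingers, y is the line along which they close (so a half turn about z gives the same grasp; the last joint's range is limited). The gripper opens to 85 mm and grips with 20 to 120 N. Pads are 22 mm wide; open, the fingers measure 114 mm over their backs; the gripper's body (76 mm by 85 mm) begins 54 mm behind the grasp point. The pads swing forward as they close: fully open they stand 13 mm farther back than shut.
Start: joints at [-0.832, 0.359, 0.012, 0, -1.224, -0.288], TCP at [294.059, -607.556, 197.002] pointing down, gripper open.
Joint ranges: [-3.07, 3.07], [-1.43, 2.12], [-1.02, 1.25], [-3.03, 1.67], [-3.05, -0], [-3.03, 3.03]. Speed limits (rad/s): [2.39, 2.39, 3.01, 3.14, 3.14, 3.14].

### API

Orientations are given as a rotation vector (axis times angle).
In Python, from rig import * gives the robot as it stands. The module is installed in compiled form; this text tells all that it offers.
- The arm moves only by the tool servo_tool, never from a script. Its argument "moves" is a list of rows, each a list of 7 numbers: the shift along the world's x, y, z in cm, then the turn, a rotation vector about the world's x, y, z in degrees, then the closure, from 0 (fully open) to 1 (shut). In form: [[dx, dy, dz, ax, ay, az, claw], ...]. A call has 1 to 12 rows; each row shifts and turns the commanded pose from where the row before left it; what a row does not reach is not made up. A row lasts 1/10 s, in which the tool goes at most 50 mm and 8.59 degrees, less where a joint would pass 70% of its speed; a pose out of reach is approached as far as the arm can. A call is refused whole if a number of a shift passes 5 or a number of a turn 8.59, either way. A call with a gripper value outside its range is refused whole. The fingers move at their own pace and stop on an object; the grip force is fixed at half the most. Time passes only in rows, so rows that do not move let the fingers close. It gives the time, the measured TCP pose, the force, the opening and the grip force at its end, in the units of the state.
- get_obs(): the state, without advancing time (a new reading comes with each control period).
- camera(name): name is "scene" or "top"; returns (picture, depth): 384x512x3 uint8, red, green, blue; 384x512 float32, mm along the optical axis (not along the pixel's ray), 0 where there is no reading.
- camera_info(name): a dict with "fx", "fy", "cx", "cy" (pixels), "rvec" (rotation vector, rad) and "tvec" (3), from world to camera coordinates, as OpenCV has them. Camera axes: x right, y down, z forward; pixel columns grow to the right and rows downward; lengths in mm; the calibration is good to about 2 mm. A picture is of the moment at which its call begins. camera_info takes no time and is no camera call.
- sign_off(): hands the job in; it is judged then, once.
Trained networks look in the newest picture that a camera, given by its name, has taken for a name from the list of things; names that differ only in an ending like _2 or _b are one class to them, and where a whole thing is asked for, a point or a joint stands for the part that bears it (a point fixed in the world has none). Each returns a list of dicts, best first, with "score" (0 to 1); they miss things now and then, are a little off and sometimes report something else, mostly with a low value. They report only what shows in the picture. A call takes as long as a camera call. They do not tell look-alikes from the thing itself.
- search_frame(camera, label): "extent" ([left, top, width, height] in pixels, round what is visible of it).
The state is a dict: "time": time; "joint_positions": joint angles; "joint_velocities": joint speeds; "joint_torque": joint torques, N m; "tool_pos": TCP position; "eef_rot": TCP orientation; "wrist_force": force on the tool from outside, world axes, zero at the start; "wrist_torque": the same for the moment, N m; "gripper_width": finger opening in mm; "gripper_force": force on a finger pad.
Only numpy, scipy, OpenCV 4.12 (cv2) and the standard library are available. Lean on these libraries where they do the work, as an engineer would, in place of code of your own. Each camera call takes 0.05 s, during which the arm holds its last target. There are 200 camera calls.

## Working session

There is one attempt and no reset: what is moved stays moved. The work goes in short steps, Python scripts to look and compute and a tool call to move; the robot and the scene stay as the last step left them, time stands still between calls to the robot, and variables do not carry over. Pictures are saved under pics/ and viewed, at most 10 in all, crops included, and the job is handed in when it is done.

Besides the shell and the picture viewer there is one more tool, called after "Call:" as name(argument=value, ...), one argument or row to a line, values as JSON. servo_tool: Moves the arm, as the interface text tells. Its arguments: {"type":"object","properties":{"moves":{"type":"array"}},"required":["moves"]}

```bash
mkdir -p pics; cat > h.py <<'E'
from rig import *
import numpy as np, cv2
def cal(n):
    i=camera_info(n); R=cv2.Rodrigues(np.array(i["rvec"],float))[0]; return i,R,np.array(i["tvec"],float).ravel()
def world(n,d,u,v,z=None):
    i,R,t=cal(n); r=np.array([(u-i["cx"])/i["fx"],(v-i["cy"])/i["fy"],1.])
    c=-R.T@t; w=R.T@r
    s=d[int(round(v)),int(round(u))] if z is None else (z-c[2])/w[2]
    return c+s*w
def cloud(n,d):
    i,R,t=cal(n); v,u=np.mgrid[:d.shape[0],:d.shape[1]]
    p=np.stack([(u-i["cx"])/i["fx"]*d,(v-i["cy"])/i["fy"]*d,d],-1)
    return (p-t)@R
E
python3 - <<'E'
from h import *
for n in("scene","top"):
    p,d=camera(n); np.savez("%s0.npz"%n,p=p,d=d)
    cv2.imwrite("pics/%s0.png"%n,p[:,:,::-1])
    for l in("dock","module","main_switch","aux_switch","hood_top","console_top","spare","charger"):
        for r in search_frame(n,l)[:3]: print(n,l,round(r["score"],2),np.round(r["extent"]))
o=get_obs();print(o)
print(cal("top"))
E
```

```text
scene dock 0.84 [214. 162. 121.  96.]
scene module 0.89 [250. 130.  38.  37.]
scene module 0.66 [258. 206.  40.  32.]
scene main_switch 0.82 [246. 176.  27.  20.]
scene aux_switch 0.59 [276. 162.  27.  24.]
scene console_top 0.76 [215. 162. 119.  98.]
scene spare 0.91 [301. 268.  50.  41.]
scene charger 0.51 [224. 190.  11.  12.]
top dock 0.81 [214. 152.  70.  95.]
top dock 0.66 [264. 216.  14.  29.]
top module 0.87 [220. 172.  23.  38.]
top module 0.64 [296. 221.  43.  25.]
top main_switch 0.82 [265. 179.  11.  29.]
top main_switch 0.54 [266. 158.  11.  10.]
top aux_switch 0.77 [264. 216.  17.  29.]
top aux_switch 0.62 [ 76. 155.  43.  26.]
top hood_top 0.9 [216. 151.  74.  96.]
top hood_top 0.24 [265. 183.  13.  26.]
top console_top 0.91 [218. 151.  69.  98.]
top spare 0.26 [266. 157.  14.  12.]
top charger 0.52 [266. 157.  13.  15.]
{'time': 0.9, 'joint_positions': array([-8.31934296e-01,  3.58565386e-01,  1.19072945e-02, -1.03151827e-05,
       -1.22409458e+00, -2.88050342e-01]), 'joint_velocities': array([-3.50092986e-04,  3.19756909e-04,  5.67035203e-04,  2.26230137e-03,
      
[... 214 characters left out ...]
9892,  197.02596418]), 'eef_rot': array([-7.02140064e-01,  3.06209339e+00, -5.22432820e-05]), 'wrist_force': array([0.0670773 , 0.79055177, 0.17598471]), 'wrist_torque': array([-0.02195839, -0.04655158,  0.02860663]), 'gripper_force': 0.0, 'gripper_width': 85.44486064103158}
({'fx': 356.36430186797395, 'fy': 356.36430186797395, 'cx': 256.27608009517314, 'cy': 193.25785415637654, 'rvec': array([ 2.20601539, -2.18973161,  0.10998287]), 'tvec': array([  54.6041997 ,  537.98885337, 1098.88484188])}, array([[ 0.00639346, -0.99958544,  0.02807244],
       [-0.99736767, -0.00840194, -0.0720218 ],
       [ 0.07222781, -0.02753808, -0.99700792]]), array([  54.6041997 ,  537.98885337, 1098.88484188]))
```

```bash
python3 - <<'E'
import cv2
a=cv2.imread("pics/top0.png")[125:275,190:390]; b=cv2.imread("pics/scene0.png")
cv2.imwrite("pics/top0c.png",cv2.resize(a,None,fx=4,fy=4,interpolation=cv2.INTER_CUBIC))
cv2.imwrite("pics/scene0b.png",cv2.resize(b[100:320,190:390],None,fx=2.7,fy=2.7,interpolation=cv2.INTER_CUBIC))
E
```

```text
(no output)
```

View pics/top0.png

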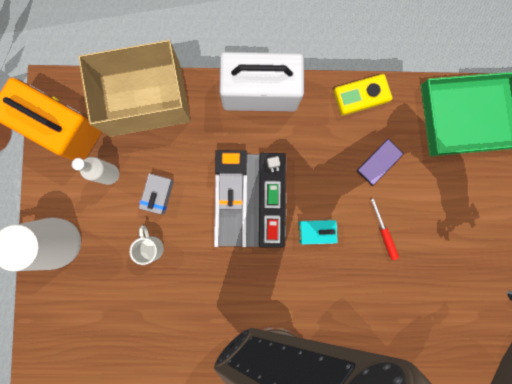

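View pics/top0c.png

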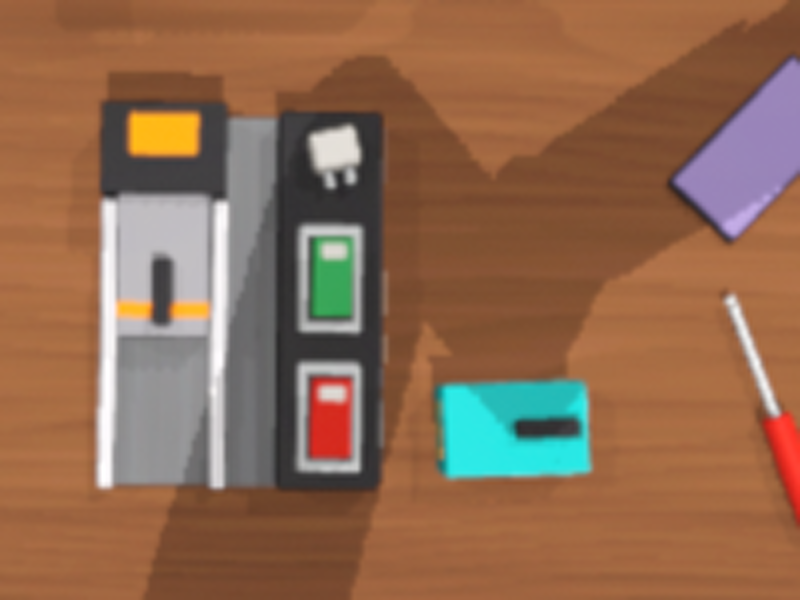

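View pics/scene0b.png

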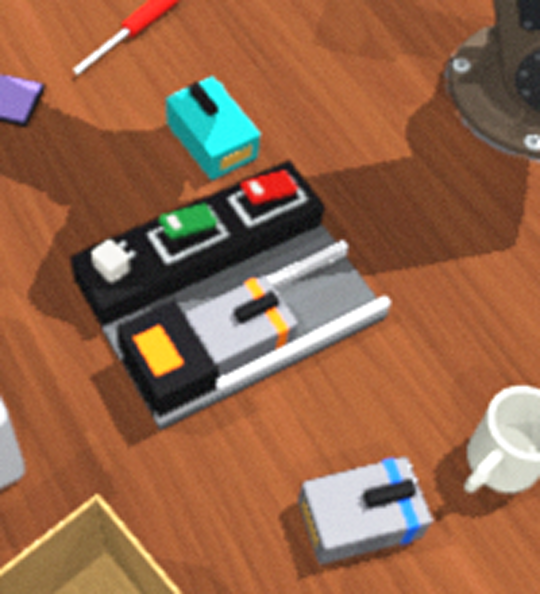

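The top view shows three candidates for the module. The orange-banded one is in the rails at (230,194), the target. The blue-banded spare is at (156,194), and the turquoise look-alike is at (319,232). The green rocker is at (273,194), nearer the hood, and the red one is at (273,230). The close crop confirms the orange band between the rails.

```bash
python3 - <<'E'
from h import *
f=np.load("top0.npz");p=f["p"].astype(int);d=f["d"]
P=cloud("top",d); print("desk z",np.median(P[260:300,100:200,2]))
r,g,b=p[...,0],p[...,1],p[...,2]
v,u=np.mgrid[:384,:512]
box=lambda l,t,w,h:(u>=l)&(u<l+w)&(v>=t)&(v<t+h)
def rep(n,m):
    q=P[m&(d>0)]; rc=cv2.minAreaRect(q[:,:2].astype(np.float32)); print(n,len(q),q.mean(0).round(1),"z",np.percentile(q[:,2],[5,50,95]).round(1),"rect",np.round(rc[0],1),np.round(rc[1],1),round(rc[2],1))
D=box(210,148,80,104)
rep("green",D&(g>r+40)&(g>b+30)); rep("red",D&(r>g+80)&(b<80)&(u>255)&(g<80))
rep("patch",D&(r>180)&(b<90)&(g>110)&(v<168)); rep("band",D&(r>180)&(b<110)&(g>110)&(v>190)&(u<250))
rep("module",box(218,170,26,40)&(P[...,2]>54)&(P[...,2]<68)&(r>110))
rep("console",box(255,150,36,104)&(abs(P[...,2]-50)<6))
rep("hood",D&(u<250)&(abs(P[...,2]-76)<5))
rep("charger",box(262,153,22,20)&(r>150)&(b>140))
# module rear/console profile along columns
for c in(225,236): print("mod col",c,[(k,*P[k,c].round(0)[[0,2]]) for k in range(203,214)])
for k in range(178,212,1): print(k,P[k,270:277].mean(0).round(1),p[k,273])
# yaw from console left/right edges, rail edges
E
```

```text
desk z 0.34282943860923776
green 172 [529.7  12.4  82. ] z [75.1 82.  90.4] rect [532.8  12.2] [56.3 27. ] 0.7
red 148 [423.   14.2  75.9] z [53.7 77.  85.4] rect [427.9  13.2] [27.  58.9] 88.5
patch 194 [638.2 137.9  77.6] z [74.6 77.5 81. ] rect [638.3 137.9] [31.3 50.9] 0.3
band 51 [507.3 136.5  63. ] z [59.  63.  66.5] rect [506.  136.9] [ 9.3 62.9] 0.6
module 738 [542.3 137.   62.5] z [59.  62.5 65.8] rect [539.4 137.6] [106.   69.5] 0.5
console 1903 [514.4  11.3  50.8] z [47.1 50.8 54.7] rect [516.9  11. ] [288.5  79.8] 0.0
hood 807 [615.8 138.2  76.7] z [73.6 76.8 79.9] rect [579.1 137.6] [168.5  92.9] 0.5
charger 123 [626.1   9.2  77.6] z [66.5 79.9 83.5] rect [625.3   8.8] [45.  33.2] 10.9
mod col 225 [(203, np.float64(504.0), np.float64(62.0)), (204, np.float64(501.0), np.float64(62.0)), (205, np.float64(498.0), np.float64(64.0)), (206, np.float64(495.0), np.float64(64.0)), (207, np.float64(492.0), np.float64(63.0)), (208, np.float64(489.0), np.float64(63.0)), (209, np.float64(487.0), np.float64(44.0)), (210, np.float64(485.0), np.float64(11.0)), (211, np.float64(481.0), np
[... 1169 characters left out ...]
23.   22.1 233.2] [ 57 166  90]
194 [531.1  10.9  83. ] [ 57 166  90]
195 [528.2  10.8  82.2] [ 57 166  90]
196 [525.3  10.7  81.1] [ 58 166  90]
197 [522.3  10.8  82.6] [ 56 166  88]
198 [519.4  10.7  81.2] [ 57 165  88]
199 [516.5  10.5  79.4] [ 58 165  88]
200 [513.6  10.5  79. ] [ 57 165  89]
201 [510.7  10.4  77.7] [ 57 165  89]
202 [507.7  10.4  78.1] [ 54 164  87]
203 [504.8  10.2  75.9] [ 53 149  80]
204 [502.7   8.7  55.2] [66 92 71]
205 [493.5  20.2 209.6] [129 131 130]
206 [496.8   8.4  52.1] [179 180 179]
207 [493.7   8.4  51.5] [174 174 174]
208 [490.7   8.3  50.7] [85 85 85]
209 [487.7   8.3  50.6] [53 51 52]
210 [484.6   8.3  51.3] [53 52 52]
211 [481.6   8.2  49.5] [53 52 52]
```

Call:
servo_tool(
  moves=[
    [1.2, 5, 0, 0, 0, -8.5, 1],
    [1.2, 5, 0, 0, 0, -8.5, 1],
    [1.2, 5, 0, 0, 0, -8.5, 1],
    [1.2, 5, 0, 0, 0, 0, 1],
    [1.2, 5, 0, 0, 0, 0, 1],
    [1.2, 5, 0, 0, 0, 0, 1],
    [1.2, 5, 0, 0, 0, 0, 1],
    [1.2, 5, 0, 0, 0, 0, 1],
    [1.2, 5, 0, 0, 0, 0, 1],
    [1.2, 5, 0, 0, 0, 0, 1],
    [1.2, 5, 0, 0, 0, 0, 1],
    [1.2, 5, 0, 0, 0, 0, 1],
  ],
)

```text
time: 2.1
tool_pos: [433.6, -25.1, 197.7]
eef_rot: [-0.025, 3.14, 0.001]
wrist_force: [1.3, -0.6, 0.2]
gripper_width: -0.1
gripper_force: 0.0
```

Call:
servo_tool(
  moves=[
    [0.4, 5, 0, 0, 0, 0, 1],
    [0.4, 5, 0, 0, 0, 0, 1],
    [0.4, 4.5, 0, 0, 0, 0, 1],
    [0, 0, 0, 0, 0, 0, 1],
    [0, 0, -4, 0, 0, 0, 1],
    [0, 0, -4, 0, 0, 0, 1],
    [0, 0, -4, 0, 0, 0, 1],
    [0, 0, -3, 0, 0, 0, 1],
    [0, 0, -1.2, 0, 0, 0, 1],
    [0, 0, 0, 0, 0, 0, 1],
    [0, 0, 0, 0, 0, 0, 1],
  ],
)

```text
time: 3.2
tool_pos: [445.8, 117.4, 35.5]
eef_rot: [-0.024, 3.141, -0.0]
wrist_force: [0.1, 0.1, -0.4]
gripper_width: -0.2
gripper_force: 0.0
```

```bash
python3 - <<'E'
from h import *
p,d=camera("scene"); cv2.imwrite("pics/s1.png",cv2.resize(p[130:280,200:350,::-1],None,fx=4,fy=4,interpolation=cv2.INTER_CUBIC)); o=get_obs(); print(o["tool_pos"],o["wrist_force"])
E
```

```text
[446.20994633 117.72730967  35.99576551] [-0.49843906 -1.29117693 -0.21055518]
```

View pics/s1.png

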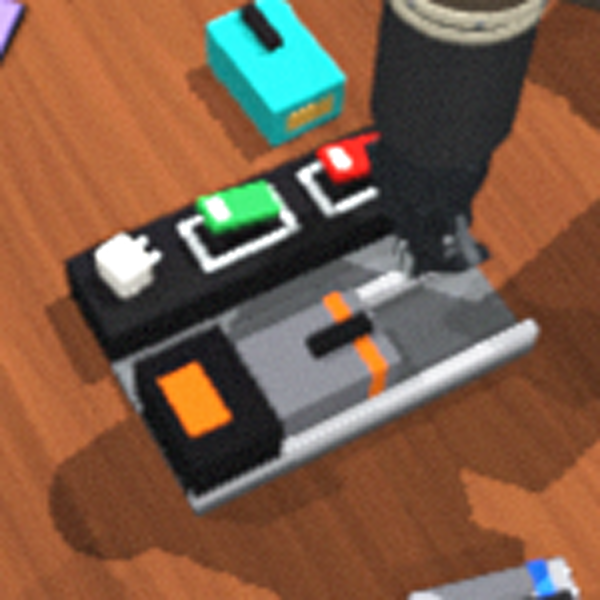

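The picture shows the closed fingers in the bay behind the module at about (440,255), roughly 20 mm too near the right rail. The rockers are untouched, so I'll centre the fingers and then approach the rear face.

Call:
servo_tool(
  moves=[
    [0, 1, 0, 0, 0, 0, 1],
    [0, 1, 0, 0, 0, 0, 1],
    [0.5, 0, 0, 0, 0, 0, 1],
    [0.5, 0, 0, 0, 0, 0, 1],
    [0.5, 0, 0, 0, 0, 0, 1],
    [0, 0, 0, 0, 0, 0, 1],
    [0, 0, 0, 0, 0, 0, 1],
  ],
)

```text
time: 3.95
tool_pos: [460.5, 137.2, 34.9]
eef_rot: [0.023, -3.141, 0.0]
wrist_force: [0.2, 0.8, -0.4]
gripper_width: -0.1
gripper_force: 0.0
```

Call:
servo_tool(
  moves=[
    [0.3, 0, 0, 0, 0, 0, 1],
    [0.3, 0, 0, 0, 0, 0, 1],
    [0.2, 0, 0, 0, 0, 0, 1],
    [0.2, 0, 0, 0, 0, 0, 1],
    [0.2, 0, 0, 0, 0, 0, 1],
    [0.2, 0, 0, 0, 0, 0, 1],
    [0.2, 0, 0, 0, 0, 0, 1],
    [0.2, 0, 0, 0, 0, 0, 1],
    [0.2, 0, 0, 0, 0, 0, 1],
    [0.2, 0, 0, 0, 0, 0, 1],
  ],
)

```text
time: 4.95
tool_pos: [482.7, 137.5, 35.1]
eef_rot: [-0.024, 3.141, 0.0]
wrist_force: [0.7, -0.5, -0.3]
gripper_width: -0.1
gripper_force: 0.0
```

Call:
servo_tool(
  moves=[
    [0.1, 0, 0, 0, 0, 0, 1],
    [0.1, 0, 0, 0, 0, 0, 1],
    [0.1, 0, 0, 0, 0, 0, 1],
    [0.1, 0, 0, 0, 0, 0, 1],
    [0.1, 0, 0, 0, 0, 0, 1],
  ],
)

```text
time: 5.45
tool_pos: [487.1, 137.2, 35.0]
eef_rot: [0.024, -3.141, 0.001]
wrist_force: [-1.7, -0.5, 0.8]
gripper_width: 0.3
gripper_force: 1.2
```

Call:
servo_tool(
  moves=[
    [0.1, 0, 0, 0, 0, 0, 1],
    [0.1, 0, 0, 0, 0, 0, 1],
    [0.1, 0, 0, 0, 0, 0, 1],
  ],
)

```text
time: 5.75
tool_pos: [490.5, 137.4, 35.0]
eef_rot: [0.024, -3.141, 0.0]
wrist_force: [-1.0, -0.7, -0.0]
gripper_width: 0.4
gripper_force: 1.0
```

Call:
servo_tool(
  moves=[
    [0.1, 0, 0, 0, 0, 0, 1],
    [0.1, 0, 0, 0, 0, 0, 1],
    [0.1, 0, 0, 0, 0, 0, 1],
  ],
)

```text
time: 6.05
tool_pos: [493.6, 137.5, 35.0]
eef_rot: [0.024, -3.141, 0.0]
wrist_force: [-2.4, -0.6, -0.2]
gripper_width: -0.6
gripper_force: 0.9
```

Call:
servo_tool(
  moves=[
    [0.1, 0, 0, 0, 0, 0, 1],
    [0.1, 0, 0, 0, 0, 0, 1],
    [0.1, 0, 0, 0, 0, 0, 1],
  ],
)

```text
time: 6.35
tool_pos: [496.6, 137.5, 35.0]
eef_rot: [-0.024, 3.141, -0.0]
wrist_force: [-1.9, 0.0, -0.4]
gripper_width: 0.2
gripper_force: 0.8
```

Call:
servo_tool(
  moves=[
    [0.1, 0, 0, 0, 0, 0, 1],
    [0.1, 0, 0, 0, 0, 0, 1],
    [0.1, 0, 0, 0, 0, 0, 1],
  ],
)

```text
time: 6.65
tool_pos: [499.6, 137.5, 35.0]
eef_rot: [0.024, -3.141, 0.0]
wrist_force: [-1.8, -0.3, 0.3]
gripper_width: 0.3
gripper_force: 0.7
```

Call:
servo_tool(
  moves=[
    [0.1, 0, 0, 0, 0, 0, 1],
    [0.1, 0, 0, 0, 0, 0, 1],
  ],
)

```text
time: 6.85
tool_pos: [501.6, 137.5, 35.1]
eef_rot: [-0.024, 3.141, 0.0]
wrist_force: [-2.6, 0.2, -0.7]
gripper_width: -0.2
gripper_force: 0.7
```

Call:
servo_tool(
  moves=[
    [0.1, 0, 0, 0, 0, 0, 1],
    [0.1, 0, 0, 0, 0, 0, 1],
  ],
)

```text
time: 7.05
tool_pos: [503.2, 137.4, 35.0]
eef_rot: [0.024, -3.141, 0.0]
wrist_force: [-6.4, 2.3, 2.0]
gripper_width: -0.0
gripper_force: 2.9
```

Call:
servo_tool(
  moves=[
    [0.1, 0, 0, 0, 0, 0, 1],
    [0.1, 0, 0, 0, 0, 0, 1],
  ],
)

```text
time: 7.25
tool_pos: [503.9, 137.0, 34.9]
eef_rot: [0.023, -3.139, 0.001]
wrist_force: [-9.1, 0.6, 6.7]
gripper_width: 0.3
gripper_force: 4.8
```

Call:
servo_tool(
  moves=[
    [0.1, 0, 0, 0, 0, 0, 1],
    [0.1, 0, 0, 0, 0, 0, 1],
  ],
)

```text
time: 7.45
tool_pos: [505.6, 136.8, 34.9]
eef_rot: [0.023, -3.138, 0.002]
wrist_force: [-9.4, 1.0, 6.2]
gripper_width: 0.2
gripper_force: 4.9
```

Call:
servo_tool(
  moves=[
    [0.05, 0, 0, 0, 0, 0, 1],
  ],
)

```text
time: 7.55
tool_pos: [506.2, 136.8, 34.9]
eef_rot: [0.023, -3.138, 0.002]
wrist_force: [-8.6, 0.5, 6.4]
gripper_width: -0.1
gripper_force: 4.8
```

Call:
servo_tool(
  moves=[
    [0.05, 0, 0, 0, 0, 0, 1],
  ],
)

```text
time: 7.65
tool_pos: [506.6, 136.8, 34.9]
eef_rot: [0.023, -3.138, 0.002]
wrist_force: [-9.9, 0.6, 6.4]
gripper_width: -0.1
gripper_force: 4.8
```

Force is about 9 N forward, but the tool also bears down with about 6 N, which makes the module drag. I'll ease upward slightly while advancing.

Call:
servo_tool(
  moves=[
    [0, 0, 0.05, 0, 0, 0, 1],
    [0, 0, 0.05, 0, 0, 0, 1],
  ],
)

```text
time: 7.85
tool_pos: [507.3, 137.0, 35.7]
eef_rot: [0.023, -3.139, 0.001]
wrist_force: [-4.6, 1.0, -0.7]
gripper_width: -0.1
gripper_force: 2.3
```

Call:
servo_tool(
  moves=[
    [0.05, 0, 0, 0, 0, 0, 1],
  ],
)

```text
time: 7.95
tool_pos: [507.7, 137.0, 35.7]
eef_rot: [0.023, -3.139, 0.001]
wrist_force: [-6.5, 0.6, 0.9]
gripper_width: -0.1
gripper_force: 2.8
```

Call:
servo_tool(
  moves=[
    [0.05, 0, 0.01, 0, 0, 0, 1],
  ],
)

```text
time: 8.05
tool_pos: [508.2, 137.0, 35.8]
eef_rot: [0.023, -3.139, 0.001]
wrist_force: [-6.3, 1.3, 0.9]
gripper_width: 0.3
gripper_force: 2.8
```

Call:
servo_tool(
  moves=[
    [0.05, 0, 0.01, 0, 0, 0, 1],
  ],
)

```text
time: 8.15
tool_pos: [508.7, 137.0, 35.8]
eef_rot: [0.023, -3.139, 0.001]
wrist_force: [-4.7, 0.2, -0.0]
gripper_width: 0.2
gripper_force: 2.8
```

Call:
servo_tool(
  moves=[
    [0.04, 0, 0.01, 0, 0, 0, 1],
  ],
)

```text
time: 8.25
tool_pos: [509.1, 137.0, 35.9]
eef_rot: [0.023, -3.139, 0.001]
wrist_force: [-5.3, 1.5, 1.2]
gripper_width: -0.0
gripper_force: 2.8
```

Call:
servo_tool(
  moves=[
    [0.03, 0, 0.01, 0, 0, 0, 1],
  ],
)

```text
time: 8.35
tool_pos: [509.4, 137.0, 36.0]
eef_rot: [0.023, -3.139, 0.001]
wrist_force: [-5.4, 0.6, 0.7]
gripper_width: -0.0
gripper_force: 2.8
```

Call:
servo_tool(
  moves=[
    [0.03, 0, 0.01, 0, 0, 0, 1],
  ],
)

```text
time: 8.45
tool_pos: [509.7, 137.0, 36.1]
eef_rot: [0.023, -3.139, 0.001]
wrist_force: [-5.1, 0.1, -0.4]
gripper_width: 0.3
gripper_force: 2.8
```

Call:
servo_tool(
  moves=[
    [0.03, 0, 0, 0, 0, 0, 1],
  ],
)

```text
time: 8.55
tool_pos: [510.0, 137.0, 36.1]
eef_rot: [0.023, -3.139, 0.001]
wrist_force: [-6.5, 1.7, 0.3]
gripper_width: -0.2
gripper_force: 2.8
```

Call:
servo_tool(
  moves=[
    [0.03, 0, 0, 0, 0, 0, 1],
  ],
)

```text
time: 8.65
tool_pos: [510.3, 137.0, 36.1]
eef_rot: [0.023, -3.139, 0.001]
wrist_force: [-5.9, 0.6, 1.3]
gripper_width: -0.0
gripper_force: 2.8
```

Call:
servo_tool(
  moves=[
    [0.03, 0, 0, 0, 0, 0, 1],
  ],
)

```text
time: 8.75
tool_pos: [510.6, 137.0, 36.1]
eef_rot: [0.023, -3.139, 0.001]
wrist_force: [-5.7, 1.4, 0.3]
gripper_width: 0.1
gripper_force: 2.8
```

Call:
servo_tool(
  moves=[
    [0.03, 0, 0, 0, 0, 0, 1],
  ],
)

```text
time: 8.85
tool_pos: [510.9, 137.0, 36.1]
eef_rot: [0.023, -3.139, 0.001]
wrist_force: [-5.3, 0.3, 0.3]
gripper_width: 0.1
gripper_force: 2.8
```

Call:
servo_tool(
  moves=[
    [0.03, 0, 0, 0, 0, 0, 1],
  ],
)

```text
time: 8.95
tool_pos: [511.2, 137.0, 36.1]
eef_rot: [0.023, -3.139, 0.001]
wrist_force: [-5.9, -0.4, 0.4]
gripper_width: -0.1
gripper_force: 2.8
```

Call:
servo_tool(
  moves=[
    [0.03, 0, 0, 0, 0, 0, 1],
    [0.02, 0, 0, 0, 0, 0, 1],
  ],
)

```text
time: 9.15
tool_pos: [511.4, 136.9, 36.0]
eef_rot: [0.023, -3.139, 0.001]
wrist_force: [-5.9, 0.7, 1.0]
gripper_width: 0.1
gripper_force: 3.4
```

Call:
servo_tool(
  moves=[
    [0.03, 0, 0, 0, 0, 0, 1],
    [0.02, 0, 0, 0, 0, 0, 1],
  ],
)

```text
time: 9.35
tool_pos: [511.4, 136.8, 35.9]
eef_rot: [0.023, -3.138, 0.002]
wrist_force: [-8.5, 1.1, 1.0]
gripper_width: -0.3
gripper_force: 4.2
```

Travel stopped at 511.4 mm while the force rose, so the coupling is on its stop. I'll back off, lift clear, and check with the cameras.

Call:
servo_tool(
  moves=[
    [0, 0, 0, 0, 0, 0, 1],
    [-0.1, 0, 0, 0, 0, 0, 1],
    [-0.5, 0, 0, 0, 0, 0, 1],
    [-1, 0, 0, 0, 0, 0, 1],
    [-1, 0, 0, 0, 0, 0, 1],
    [0, 0, 3, 0, 0, 0, 1],
    [0, 0, 4, 0, 0, 0, 1],
    [0, 0, 4, 0, 0, 0, 1],
    [0, 0, 0, 0, 0, 0, 1],
  ],
)

```text
time: 10.25
tool_pos: [490.2, 139.2, 152.5]
eef_rot: [-0.026, 3.132, 0.008]
wrist_force: [0.1, 0.4, 0.4]
gripper_width: -0.1
gripper_force: 0.0
```

Call:
servo_tool(
  moves=[
    [-3, 0, 0, 0, 0, 0, 1],
    [-3, 0, 0, 0, 0, 0, 1],
    [0, 0, 0, 0, 0, 0, 1],
    [0, 0, 0, 0, 0, 0, 1],
    [0, 0, 0, 0, 0, 0, 1],
  ],
)

```text
time: 10.75
tool_pos: [427.8, 137.8, 146.8]
eef_rot: [-0.025, 3.141, 0.001]
wrist_force: [0.4, 0.1, -0.2]
gripper_width: 0.2
gripper_force: 0.0
```

```bash
python3 - <<'E'
from h import *
o=get_obs(); print(o["tool_pos"],o["wrist_force"])
ds=[]
for k in range(4):
    p,d=camera("top"); ds.append(np.where(d>0,d,np.nan))
d=np.nanmedian(ds,0); P=cloud("top",d); np.savez("top1.npz",p=p,d=d)
for c in(225,236): print([(k,*P[k,c].round(0)[[0,2]]) for k in range(188,205)])
Q=P[182:206,268:279].reshape(-1,3); q=Q[(Q[:,2]>66)&(Q[:,2]<96)]
print("green x range",q[:,0].min(),q[:,0].max(),"y",q[:,1].min(),q[:,1].max(),"line z at 532",np.polyfit(q[:,0]-532,q[:,2],1))
C=P[240:247,262:282,2]; print("console z",np.nanmedian(C), np.nanmedian(P[172:179,268:282,2]))
cv2.imwrite("pics/t1.png",cv2.resize(p[140:260,205:305,::-1],None,fx=5,fy=5,interpolation=cv2.INTER_CUBIC))
E
```

```text
[427.82087338 137.76589249 146.78146828] [ 0.36635193  0.09443434 -0.20312303]
[(188, np.float64(550.0), np.float64(61.0)), (189, np.float64(546.0), np.float64(64.0)), (190, np.float64(543.0), np.float64(62.0)), (191, np.float64(540.0), np.float64(62.0)), (192, np.float64(537.0), np.float64(62.0)), (193, np.float64(534.0), np.float64(63.0)), (194, np.float64(531.0), np.float64(63.0)), (195, np.float64(528.0), np.float64(63.0)), (196, np.float64(525.0), np.float64(63.0)), (197, np.float64(522.0), np.float64(64.0)), (198, np.float64(519.0), np.float64(63.0)), (199, np.float64(516.0), np.float64(63.0)), (200, np.float64(513.0), np.float64(60.0)), (201, np.float64(513.0), np.float64(13.0)), (202, np.float64(510.0), np.float64(10.0)), (203, np.float64(507.0), np.float64(12.0)), (204, np.float64(503.0), np.float64(12.0))]
[(188, np.float64(550.0), np.float64(62.0)), (189, np.float64(547.0), np.float64(62.0)), (190, np.float64(544.0), np.float64(62.0)), (191, np.float64(541.0), np.float64(63.0)), (192, np.float64(538.0), np.float64(62.0)), (193, np.float64(535.0), np.float64(63.0)), (194, np.float64(532.0), np.float64(64.0)), (195, np.float64(529.0), np.float64(64.0)), (196, np.float64(526.0), np.float64(61.0)), (197, np.float64(523.0), np.float64(61.0)), (198, np.float64(520.0), np.float64(63.0)), (199, np.float64(517.0), np.float64(61.0)), (200, np.float64(514.0), np.float64(60.0)), (201, np.float64(513.0), np.float64(11.0)), (202, np.float64(510.0), np.float64(12.0)), (203, np.float64(507.0), np.float64(11.0)), (204, np.float64(504.0), np.float64(12.0))]
green x range 504.65577954951857 560.9089145052133 y -4.266174486733916 25.715350857071325 line z at 532 [ 0.24255143 83.19024256]
console z 51.487233392551836 50.624601879314966
```

View pics/t1.png

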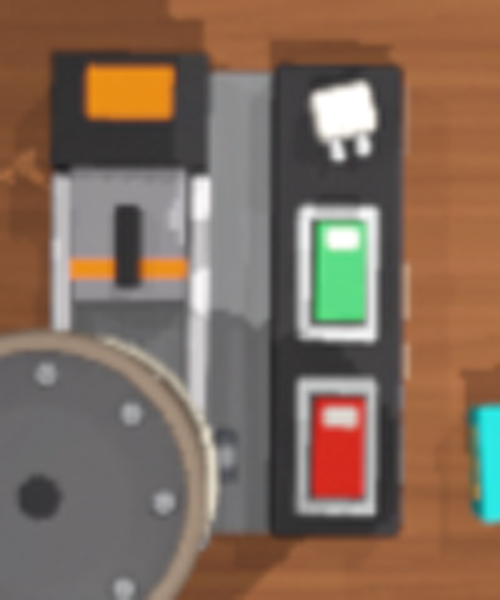

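The top view shows the module home against the hood, with its rear edge near crop row 300. Both rockers still have their far ends up, green at about (340,270) and red at about (338,450). Next I'll go above the far end of the green rocker.

Call:
servo_tool(
  moves=[
    [2.15, -2.1, 0, 0, 0, 0, 1],
    [2.15, -2.1, 0, 0, 0, 0, 1],
    [2.15, -2.1, 0, 0, 0, 0, 1],
    [2.15, -2.1, 0, 0, 0, 0, 1],
    [2.15, -2.1, 0, 0, 0, 0, 1],
    [2.15, -2.1, 0, 0, 0, 0, 1],
    [0, 0, 0, 0, 0, 0, 1],
    [0, 0, -1, 0, 0, 0, 1],
    [0, 0, -1, 0, 0, 0, 1],
    [0, 0, -1, 0, 0, 0, 1],
    [0, 0, -1, 0, 0, 0, 1],
    [0, 0, 0, 0, 0, 0, 1],
  ],
)

```text
time: 12.15
tool_pos: [555.1, 11.7, 104.8]
eef_rot: [0.025, -3.139, 0.001]
wrist_force: [-0.3, 0.8, 0.8]
gripper_width: 0.1
gripper_force: 0.0
```

```bash
python3 - <<'E'
from h import *
o=get_obs(); print(o["tool_pos"],o["wrist_force"])
p,d=camera("scene"); cv2.imwrite("pics/s2.png",cv2.resize(p[140:230,210:310,::-1],None,fx=6,fy=6,interpolation=cv2.INTER_CUBIC))
i,R,t=cal("scene")
for w in(o["tool_pos"],[561,10.7,89.5]): 
    c=R@np.array(w)+t; print((np.array([i["fx"]*c[0]/c[2]+i["cx"]-210,i["fy"]*c[1]/c[2]+i["cy"]-140])*6).round())
E
```

```text
[555.10791186  11.65947272 104.753054  ] [-0.28195268  0.75492351  0.77216838]
[255. 233.]
[244. 255.]
```

View pics/s2.png

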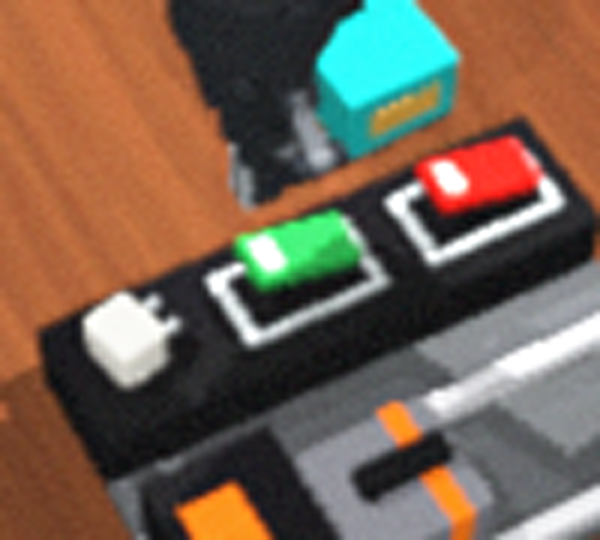

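The fingertip appears about 5 px higher than the TCP projection, so I'll check it with depth before pressing.

```bash
python3 - <<'E'
from h import *
ds=[]
for k in range(5):
    p,d=camera("scene"); ds.append(np.where(d>0,d,np.nan))
d=np.nanmedian(ds,0); P=cloud("scene",d)
m=(P[...,2]>93)&(P[...,2]<175)&(abs(P[...,0]-555)<70)&(abs(P[...,1]-12)<70)
v,u=np.nonzero(m); q=P[m]
for lo in range(93,175,6):
    s=q[(q[:,2]>=lo)&(q[:,2]<lo+6)]
    if len(s): print(lo,len(s),np.percentile(s,[5,50,95],axis=0).round(0).tolist())
print("px rows",v.min(),v.max(),"cols",u.min(),u.max())
print("module top",P[int(140+460/6),int(210+330/6)],"console",P[int(140+400/6),int(210+110/6)])
E
```

```text
141 2 [[566.0, 15.0, 143.0], [567.0, 16.0, 144.0], [568.0, 17.0, 145.0]]
147 9 [[555.0, 9.0, 148.0], [566.0, 18.0, 151.0], [568.0, 24.0, 153.0]]
153 11 [[552.0, 13.0, 154.0], [563.0, 23.0, 156.0], [568.0, 25.0, 158.0]]
159 6 [[561.0, 12.0, 160.0], [565.0, 19.0, 162.0], [568.0, 25.0, 164.0]]
165 6 [[564.0, 7.0, 167.0], [567.0, 18.0, 168.0], [569.0, 24.0, 171.0]]
171 6 [[565.0, 6.0, 171.0], [568.0, 16.0, 173.0], [568.0, 21.0, 174.0]]
px rows 164 174 cols 247 256
module top [571.92612316 117.52140286  63.031412  ] console [647.24062287  29.3253281   50.74427574]
```

```bash
python3 - <<'E'
from h import *
ds=[]
for k in range(5):
    p,d=camera("scene"); ds.append(np.where(d>0,d,np.nan))
d=np.nanmedian(ds,0); P=cloud("scene",d)
for v in range(162,182):
    print(v,[(u,*P[v,u].round(0).astype(int).tolist(),int(p[v,u].mean())) for u in range(248,256,2)])
print(get_obs()["tool_pos"],get_obs()["joint_positions"])
i,R,t=cal("scene")
for z in(105,115,125,135,145):
    c=R@np.array([555,12,z])+t; print(z,i["fx"]*c[0]/c[2]+i["cx"],i["fy"]*c[1]/c[2]+i["cy"])
E
```

```text
162 [(248, 567, 9, 188, 36), (250, 570, 27, 210, 34), (252, 564, 27, 206, 37), (254, 555, 21, 194, 38)]
163 [(248, 565, 6, 179, 69), (250, 570, 27, 206, 37), (252, 561, 21, 193, 33), (254, 557, 24, 194, 41)]
164 [(248, 567, 9, 179, 95), (250, 569, 24, 197, 35), (252, 563, 25, 195, 34), (254, 559, 29, 197, 40)]
165 [(248, 568, 11, 178, 103), (250, 570, 26, 195, 34), (252, 564, 26, 192, 35), (254, 561, 33, 198, 40)]
166 [(248, 568, 11, 173, 105), (250, 569, 24, 189, 47), (252, 564, 27, 189, 32), (254, 569, 47, 214, 30)]
167 [(248, 568, 11, 168, 103), (250, 569, 24, 184, 104), (252, 570, 37, 199, 31), (254, 569, 47, 210, 33)]
168 [(248, 568, 10, 163, 113), (250, 566, 17, 170, 150), (252, 570, 38, 196, 40), (254, 569, 47, 206, 36)]
169 [(248, 568, 10, 158, 110), (250, 566, 18, 166, 162), (252, 570, 38, 192, 40), (254, 570, 48, 203, 34)]
170 [(248, 568, 10, 154, 111), (250, 566, 18, 161, 161), (252, 564, 25, 169, 39), (254, 568, 46, 196, 37)]
171 [(248, 568, 10, 150, 107), (250, 566, 17, 156, 163), (252, 563, 24, 162, 37), (254, 556, 22, 156, 36)]
172 [(248, 520, -86, 0, 98), (250, 565, 1
[... 655 characters left out ...]
36, -27, 49, 114), (254, 543, -1, 86, 152)]
179 [(248, 533, -61, 1, 117), (250, 557, -1, 89, 152), (252, 551, 1, 88, 188), (254, 545, 2, 86, 227)]
180 [(248, 551, -26, 51, 88), (250, 558, 2, 89, 157), (252, 553, 4, 88, 255), (254, 547, 6, 87, 255)]
181 [(248, 553, -23, 50, 59), (250, 561, 6, 91, 135), (252, 556, 9, 92, 255), (254, 549, 10, 87, 255)]
[556.57320126  11.4564927  106.74989676] [ 3.72327270e-01  2.42556017e-01 -3.74987197e-01  3.07407674e-06
 -9.52918934e-01 -1.92792525e+00]
105 252.58432699193455 178.88135926276752
115 252.56252908681552 176.85989315861985
125 252.5403988111828 174.80760410503265
135 252.51792850474692 172.72378171192116
145 252.49511026999573 170.60769358996126
```

The depth view puts the fingertip about 30 mm above the reported TCP, though x and y agree. I'll come down by touch instead of trusting the height.

Call:
servo_tool(
  moves=[
    [0, 0, -0.3, 0, 0, 0, 1],
    [0, 0, -0.3, 0, 0, 0, 1],
    [0, 0, -0.3, 0, 0, 0, 1],
    [0, 0, -0.3, 0, 0, 0, 1],
    [0, 0, 0, 0, 0, 0, 1],
    [0, 0, 0, 0, 0, 0, 1],
  ],
)

```text
time: 13.3
tool_pos: [556.4, 11.4, 94.4]
eef_rot: [0.024, -3.141, 0.0]
wrist_force: [1.2, 0.3, 0.3]
gripper_width: 0.0
gripper_force: 0.0
```

Call:
servo_tool(
  moves=[
    [0, 0, -0.1, 0, 0, 0, 1],
    [0, 0, -0.1, 0, 0, 0, 1],
  ],
)

```text
time: 13.5
tool_pos: [556.6, 11.5, 92.6]
eef_rot: [-0.024, 3.141, 0.0]
wrist_force: [-0.4, 0.1, 0.0]
gripper_width: -0.1
gripper_force: 0.0
```

Call:
servo_tool(
  moves=[
    [0, 0, -0.1, 0, 0, 0, 1],
    [0, 0, -0.1, 0, 0, 0, 1],
  ],
)

```text
time: 13.7
tool_pos: [556.5, 11.5, 90.5]
eef_rot: [-0.024, 3.141, 0.0]
wrist_force: [0.5, -0.7, -0.6]
gripper_width: -0.2
gripper_force: 0.0
```

Call:
servo_tool(
  moves=[
    [0, 0, -0.1, 0, 0, 0, 1],
    [0, 0, -0.1, 0, 0, 0, 1],
  ],
)

```text
time: 13.9
tool_pos: [556.5, 11.5, 88.5]
eef_rot: [0.024, -3.141, 0.0]
wrist_force: [-0.1, -0.3, -0.8]
gripper_width: -0.0
gripper_force: 0.0
```

Call:
servo_tool(
  moves=[
    [0, 0, -0.1, 0, 0, 0, 1],
    [0, 0, -0.1, 0, 0, 0, 1],
    [0, 0, -0.1, 0, 0, 0, 1],
  ],
)

```text
time: 14.2
tool_pos: [556.5, 11.5, 85.5]
eef_rot: [-0.024, 3.141, -0.0]
wrist_force: [-0.4, 0.2, 0.8]
gripper_width: 0.2
gripper_force: 0.0
```

```bash
python3 - <<'E'
from h import *
p,d=camera("scene"); cv2.imwrite("pics/s3.png",cv2.resize(p[150:200,220:280,::-1],None,fx=10,fy=10,interpolation=cv2.INTER_CUBIC))
P=cloud("scene",d)
for v in range(166,184): print(v,[(u,*P[v,u].round(0).astype(int).tolist()) for u in range(247,256,2)])
E
```

```text
166 [(247, 569, 6, 167), (249, 574, 27, 195), (251, 568, 28, 193), (253, 561, 27, 187), (255, 554, 25, 180)]
167 [(247, 569, 5, 163), (249, 574, 28, 191), (251, 568, 27, 187), (253, 557, 18, 170), (255, 553, 24, 174)]
168 [(247, 515, -103, 0), (249, 573, 26, 185), (251, 567, 27, 182), (253, 558, 21, 169), (255, 555, 27, 175)]
169 [(247, 517, -99, 0), (249, 569, 18, 168), (251, 567, 26, 177), (253, 561, 26, 173), (255, 557, 30, 175)]
170 [(247, 519, -94, 2), (249, 571, 21, 169), (251, 566, 24, 168), (253, 563, 30, 174), (255, 560, 36, 178)]
171 [(247, 521, -91, 1), (249, 568, 16, 156), (251, 566, 25, 165), (253, 568, 39, 183), (255, 568, 51, 198)]
172 [(247, 523, -88, 0), (249, 568, 16, 152), (251, 564, 20, 154), (253, 569, 41, 182), (255, 569, 52, 194)]
173 [(247, 525, -83, 2), (249, 568, 16, 147), (251, 564, 20, 148), (253, 568, 40, 175), (255, 568, 52, 189)]
174 [(247, 527, -79, 3), (249, 569, 17, 143), (251, 564, 20, 144), (253, 568, 39, 169), (255, 569, 53, 186)]
175 [(247, 528, -77, 1), (249, 567, 14, 134), (251, 563, 18, 137), (253, 568, 40, 166), (255, 568, 51, 180)]
176 [(247, 530, -75, -1), (249, 568, 16, 133), (251, 563, 18, 131), (253, 560, 24, 137), (255, 554, 24, 133)]
177 [(247, 532, -70, 0), (249, 568, 14, 125), (251, 564, 19, 129), (253, 562, 28, 138), (255, 526, -27, 49)]
178 [(247, 534, -66, 1), (249, 528, -63, 1), (251, 564, 19, 123), (253, 546, -1, 87), (255, 540, 0, 84)]
179 [(247, 536, -63, 0), (249, 560, -2, 91), (251, 553, -2, 86), (253, 547, 0, 84), (255, 543, 4, 87)]
180 [(247, 537, -60, -1), (249, 562, 2, 91), (251, 555, 2, 87), (253, 550, 4, 86), (255, 543, 5, 83)]
181 [(247, 555, -24, 50), (249, 562, 2, 86), (251, 558, 8, 92), (253, 552, 8, 87), (255, 547, 12, 88)]
182 [(247, 558, -20, 52), (249, 563, 3, 83), (251, 560, 12, 93), (253, 553, 11, 87), (255, 548, 15, 88)]
183 [(247, 559, -16, 52), (249, 554, -14, 51), (251, 561, 14, 91), (253, 556, 17, 91), (255, 550, 18, 89)]
```

View pics/s3.png

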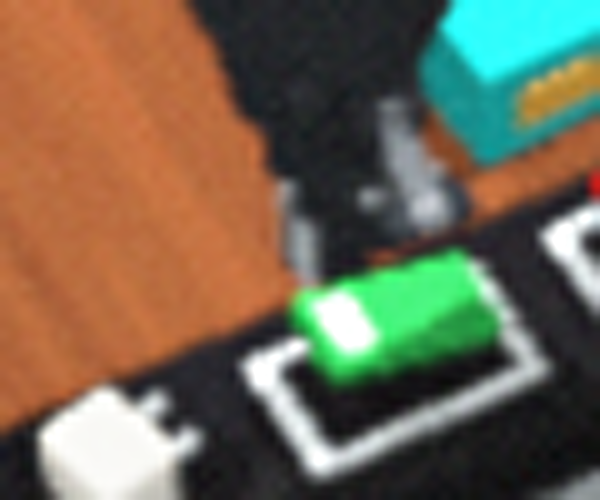

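The tip hangs at about z 123 over the rocker's far end (crop ~(310,275)) with TCP z at 85.5, and nothing is touching. Contact should come near TCP z 53, so I'll continue down in small steps.

Call:
servo_tool(
  moves=[
    [0, 0, -0.2, 0, 0, 0, 1],
    [0, 0, -0.2, 0, 0, 0, 1],
    [0, 0, -0.2, 0, 0, 0, 1],
    [0, 0, -0.2, 0, 0, 0, 1],
    [0, 0, -0.1, 0, 0, 0, 1],
  ],
)

```text
time: 14.75
tool_pos: [556.4, 11.4, 76.3]
eef_rot: [0.024, -3.141, 0.0]
wrist_force: [0.1, 0.2, 0.3]
gripper_width: 0.0
gripper_force: 0.0
```

Call:
servo_tool(
  moves=[
    [0, 0, -0.1, 0, 0, 0, 1],
    [0, 0, -0.2, 0, 0, 0, 1],
    [0, 0, -0.2, 0, 0, 0, 1],
    [0, 0, -0.1, 0, 0, 0, 1],
  ],
)

```text
time: 15.15
tool_pos: [556.4, 11.4, 70.3]
eef_rot: [0.024, -3.141, 0.0]
wrist_force: [-0.2, 0.2, -0.2]
gripper_width: 0.3
gripper_force: 0.0
```

Call:
servo_tool(
  moves=[
    [0, 0, -0.1, 0, 0, 0, 1],
    [0, 0, -0.2, 0, 0, 0, 1],
    [0, 0, -0.2, 0, 0, 0, 1],
    [0, 0, -0.1, 0, 0, 0, 1],
  ],
)

```text
time: 15.55
tool_pos: [556.4, 11.5, 64.3]
eef_rot: [0.024, -3.141, 0.0]
wrist_force: [-0.2, 0.5, -0.5]
gripper_width: 0.4
gripper_force: 0.0
```

Call:
servo_tool(
  moves=[
    [0, 0, -0.1, 0, 0, 0, 1],
    [0, 0, -0.1, 0, 0, 0, 1],
    [0, 0, -0.1, 0, 0, 0, 1],
  ],
)

```text
time: 15.85
tool_pos: [556.5, 11.5, 61.5]
eef_rot: [-0.024, 3.141, 0.0]
wrist_force: [0.5, 0.1, -0.1]
gripper_width: -0.1
gripper_force: 0.0
```

Call:
servo_tool(
  moves=[
    [0, 0, -0.1, 0, 0, 0, 1],
    [0, 0, -0.1, 0, 0, 0, 1],
  ],
)

```text
time: 16.05
tool_pos: [556.5, 11.5, 59.5]
eef_rot: [-0.024, 3.141, 0.0]
wrist_force: [0.7, -0.4, -0.6]
gripper_width: -0.1
gripper_force: 0.0
```

Call:
servo_tool(
  moves=[
    [0, 0, -0.1, 0, 0, 0, 1],
    [0, 0, -0.1, 0, 0, 0, 1],
  ],
)

```text
time: 16.25
tool_pos: [556.5, 11.5, 57.5]
eef_rot: [0.024, -3.141, -0.0]
wrist_force: [-0.4, -0.3, -0.1]
gripper_width: -0.0
gripper_force: 0.0
```

Call:
servo_tool(
  moves=[
    [0, 0, -0.1, 0, 0, 0, 1],
    [0, 0, -0.1, 0, 0, 0, 1],
  ],
)

```text
time: 16.45
tool_pos: [556.6, 11.5, 55.5]
eef_rot: [-0.024, 3.141, -0.0]
wrist_force: [-0.8, -0.1, 3.3]
gripper_width: 0.2
gripper_force: 1.7
```

Call:
servo_tool(
  moves=[
    [0, 0, -0.1, 0, 0, 0, 1],
    [0, 0, -0.1, 0, 0, 0, 1],
  ],
)

```text
time: 16.65
tool_pos: [557.1, 11.5, 54.2]
eef_rot: [-0.025, 3.14, 0.0]
wrist_force: [0.3, -0.0, 5.6]
gripper_width: -0.0
gripper_force: 2.7
```

Call:
servo_tool(
  moves=[
    [0, 0, -0.06, 0, 0, 0, 1],
  ],
)

```text
time: 16.75
tool_pos: [557.3, 11.5, 53.7]
eef_rot: [-0.025, 3.14, 0.0]
wrist_force: [-0.7, -0.6, 5.3]
gripper_width: -0.2
gripper_force: 2.5
```

Call:
servo_tool(
  moves=[
    [0, 0, -0.06, 0, 0, 0, 1],
  ],
)

```text
time: 16.85
tool_pos: [557.5, 11.5, 53.2]
eef_rot: [-0.025, 3.14, 0.0]
wrist_force: [1.3, -0.9, 5.9]
gripper_width: 0.0
gripper_force: 2.4
```

Call:
servo_tool(
  moves=[
    [0, 0, -0.06, 0, 0, 0, 1],
  ],
)

```text
time: 16.95
tool_pos: [557.6, 11.6, 52.5]
eef_rot: [-0.025, 3.139, 0.0]
wrist_force: [2.2, -1.7, 4.2]
gripper_width: 0.2
gripper_force: 2.3
```

Call:
servo_tool(
  moves=[
    [0, 0, -0.06, 0, 0, 0, 1],
  ],
)

```text
time: 17.05
tool_pos: [557.8, 11.6, 51.8]
eef_rot: [-0.025, 3.139, 0.0]
wrist_force: [3.9, -0.7, 3.9]
gripper_width: -0.2
gripper_force: 2.1
```

Resistance is falling as described, so I'll keep going in small steps until it snaps.

Call:
servo_tool(
  moves=[
    [0, 0, -0.07, 0, 0, 0, 1],
    [0, 0, -0.07, 0, 0, 0, 1],
  ],
)

```text
time: 17.25
tool_pos: [556.4, 11.6, 49.5]
eef_rot: [0.024, -3.141, -0.0]
wrist_force: [0.5, 0.4, 1.3]
gripper_width: -0.2
gripper_force: 0.7
```

Call:
servo_tool(
  moves=[
    [0, 0, -0.07, 0, 0, 0, 1],
  ],
)

```text
time: 17.35
tool_pos: [555.4, 11.4, 48.4]
eef_rot: [0.023, -3.14, 0.0]
wrist_force: [1.1, 0.7, -0.1]
gripper_width: 0.1
gripper_force: 0.0
```

Call:
servo_tool(
  moves=[
    [0, 0, -0.07, 0, 0, 0, 1],
  ],
)

```text
time: 17.45
tool_pos: [555.2, 11.3, 47.5]
eef_rot: [0.023, -3.139, 0.0]
wrist_force: [-0.8, 0.4, -0.2]
gripper_width: -0.4
gripper_force: 0.0
```

Call:
servo_tool(
  moves=[
    [0, 0, -0.07, 0, 0, 0, 1],
  ],
)

```text
time: 17.55
tool_pos: [555.6, 11.3, 47.0]
eef_rot: [0.024, -3.14, 0.001]
wrist_force: [-0.8, -0.0, 0.4]
gripper_width: -0.2
gripper_force: 0.0
```

Force is gone, so it should have snapped. I'll lift straight up, move clear and check.

Call:
servo_tool(
  moves=[
    [0, 0, 1, 0, 0, 0, 1],
    [0, 0, 3, 0, 0, 0, 1],
    [0, 0, 4, 0, 0, 0, 1],
    [0, 0, 4, 0, 0, 0, 1],
    [-2, -4, 0, 0, 0, 0, 1],
    [-2, -4, 0, 0, 0, 0, 1],
    [-2, -4, 0, 0, 0, 0, 1],
    [-2, -4, 0, 0, 0, 0, 1],
    [0, -4, 0, 0, 0, 0, 1],
    [0, -4, 0, 0, 0, 0, 1],
    [0, 0, 0, 0, 0, 0, 1],
    [0, 0, 0, 0, 0, 0, 1],
  ],
)

```text
time: 18.75
tool_pos: [476.0, -229.3, 168.0]
eef_rot: [0.02, -3.141, -0.0]
wrist_force: [-0.6, 0.3, 0.7]
gripper_width: -0.2
gripper_force: 0.0
```

```bash
python3 - <<'E'
from h import *
o=get_obs(); print(o["tool_pos"],o["wrist_force"])
ds=[]
for k in range(4):
    p,d=camera("top"); ds.append(np.where(d>0,d,np.nan))
d=np.nanmedian(ds,0); P=cloud("top",d)
print([(k,*P[k,225].round(0)[[0,2]]) for k in range(198,204)])
for n,(a,b) in {"green":(182,206),"red":(218,244)}.items():
    Q=P[a:b,268:279].reshape(-1,3); q=Q[(Q[:,2]>66)&(Q[:,2]<96)]; print(n,np.polyfit(q[:,0]-q[:,0].mean(),q[:,2],1))
cv2.imwrite("pics/t2.png",p[:,:,::-1])
E
```

```text
[ 476.01965415 -229.3334873   167.96624938] [-0.59041094  0.29809771  0.71797787]
[(198, np.float64(519.0), np.float64(61.0)), (199, np.float64(516.0), np.float64(63.0)), (200, np.float64(513.0), np.float64(60.0)), (201, np.float64(513.0), np.float64(12.0)), (202, np.float64(510.0), np.float64(13.0)), (203, np.float64(507.0), np.float64(12.0))]
green [-0.24489887 83.22384075]
red [ 0.254406   79.04955134]
```

View pics/t2.png

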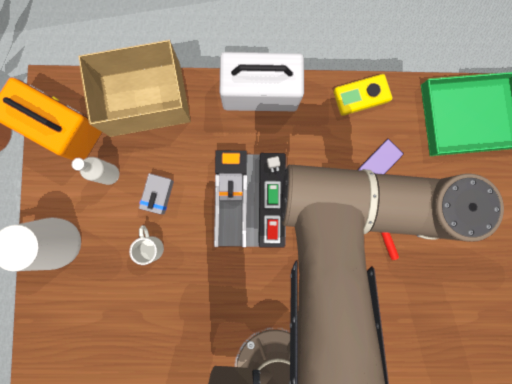

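The top view shows the module home under the hood at (231,187). The green rocker at (273,194) now slopes down at its far end (on), the red one at (272,230) is unchanged, and the arm is clear.

```bash
python3 -c "
from rig import *
print(sign_off())"
```

```text
the job is handed in; nothing more can be done
None
```

The module is home on the coupling and the green rocker is on. Forces read stayed below 12 N (peak about 10 N sliding and 6 N on the switch), the red rocker and other objects look unmoved, and the job is handed in (no verdict shown). The fingertip sat about 35 mm above the reported TCP, so I probably pushed the module by its grip rib, not its rear face.

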